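# Clamp the pill-cutting block

## Task

Lay the loose grooved cutting block lengthwise on the bed of the bench clamp, between its two jaws, and let go of it; then squeeze the clamp's ratchet trigger again and again until the sliding jaw grips the block firmly, without bruising the block. Move the jaw with the trigger only, never by pushing it, let the trigger spring back at the end, and leave the other things on the counter where they stand.

Things in the scene. Friction and masses are not known exactly. Their poses are not given: they have to be found in the camera images.
- block_mid (a point): centre (half-way up) of the loose grooved cutting block, wood, 40 x 60 x 40 mm (x, y, z), 0.18 to 0.35 kg, brass ribs along its long y axis on its flat top; it stands on the counter, this point 20 mm up. Grasp it by its +x and -x sides, 40 mm apart. It bruises if the jaw presses it with more than 35 N.
- clamp: fixed bench clamp; origin on the counter under its 100 x 300 x 12 mm iron base plate, x across the bar, y along it. From -y to +y it carries: fixed jaw, bed, sliding jaw, ratchet housing (y 31 to 105 mm, 95 mm high, 44 mm wide) with the fixed upright grip and, behind it, the trigger lever on top. The jaws are 38 mm wide and reach 74 mm above the counter.
- bed (a point): point on top of the clamp's 30 mm wide bed, 30 mm above the counter, axes as the clamp's: set the underside of the block here, its y along the clamp's y, either way round. The fixed jaw's face stands 37 to 49 mm away to -y (set differently each time, not measured), the opened sliding jaw's 43 to 55 mm to +y: the block is free of both until the jaw pushes it home.
- jaw_face (a point): centre of the sliding jaw's rubber face, which looks to the clamp's -y, 50 mm above the counter. The jaw ratchets to -y only, 60 mm at most, about 10 mm for each full squeeze (the first 0 to 5 mm may be idle until the pawl meets a tooth), and stays where left. The pad gives 1 mm for 8 N. Firm: more than 10 N on the block after the trigger is let go; it keeps 20 N at most.
- jaw: sliding jaw with its toothed steel bar; origin and axes coincide with the clamp's when fully open, and it travels along the clamp's -y. The robot must not push it (6 N at most).
- grip_mid (a point): centre of the fixed upright grip post, 140 mm above the counter; the post is 26 mm wide across the bar, 10 mm thick along it, its top 160 mm above the counter; axes as the clamp's. The trigger lever stands beside it to +y; nothing else near is as high. Grip and lever measure 50 mm over their outer faces when let go, 24 mm fully squeezed.
- trigger_pad (a point): point on the outer (+y) face of the steel trigger lever (26 mm wide, 8 mm thick, top 164 mm above the counter), 140 mm above the counter, 120 mm above its hinge: press here to the clamp's -y, towards the grip, by squeezing lever and grip from above or pressing the lever alone; slowly, about 30 mm/s. This face is 45 mm from grip_mid let go, 19 mm fully squeezed.
- trigger (a joint): trigger lever's angle, rad: 0 let go (springs back by itself), 0.22 its hard stop. Force on the lever at trigger_pad: up to 9 N idle, about 14 N while the jaw runs free; beyond that each newton adds 2.3 N on the block: 18 N is just firm, 20 to 25 N good, over 28 N bruises. Only a stop short of 0.22 under such a force means a firm grip. One finger pressing alone may bear both fingers' force.
- bowl: pale celadon bowl, 110 mm across, 50 mm high, origin under its centre; a bystander.
- canister: lidded pewter canister, 78 mm across, 107 mm high, origin under its centre; a bystander.
- tally_holder: bamboo tally holder, 62 mm across, 100 mm high, with slips standing out to 160 mm, origin under its centre; a bystander.
- pill_roller: pill-cutting roller with brass knob on an iron base 110 x 170 mm, 84 mm high, fixed; origin under its centre; a bystander.
Not all that is in view belongs to the job. What is meant by the part that bears block_mid is not turquoise or white, and is the smaller of those in its own colour.

How it is judged:
On the way, in this order (a step that is already met when the one before it is completed fails the run):
1. the block lies on the bed between the jaws, let go, not yet gripped (horizontal distance between block_mid and bed below 0.03 m and x of block_mid in the frame of bed between -0.01 and 0.01 m and z of block_mid in the frame of bed between 0.0175 and 0.0235 m and contact force between block and the fingers below 0.2 N and contact force between jaw and block below 4 N), for 0.2 s.
2. the trigger is squeezed (value of joint trigger above 0.08 rad).
3. the sliding jaw grips the block firmly with the trigger let go (contact force between jaw and block above 10 N and value of joint trigger below 0.05 rad), for 0.2 s.
At the end, for the whole second after the job is handed in: The block lies flat on the bed (within 3 mm in height), ribs up, in line with the bar within 0.12 rad and within 10 mm of the bed's middle line, at rest, gripped by the sliding jaw with more than 10 N, and the trigger has sprung back (below 0.05 rad) (all of step 3 and x of block_mid in the frame of bed between -0.01 and 0.01 m and y of block_mid in the frame of bed between -0.03 and 0.03 m and z of block_mid in the frame of bed between 0.0175 and 0.0235 m and angle between the y axis of block_mid and the y axis of clamp, either way round below 0.12 rad and angle between block_mid's own z axis and vertical below 0.1 rad and linear speed of block below 0.01 m/s); the robot touches nothing.
It fails at once if the jaw presses the block with more than 35 N and bruises it (contact force between jaw and block above 35 N).
It fails at once if the robot pushes the sliding jaw (contact force between any of the fingers, the arm and jaw above 6 N).
It fails at once if a bystander is moved by more than 15 mm (distance of any of bowl, canister, tally_holder from where it was at the start of the episode above 0.015 m).
It also fails if it takes over 54 s, if anything falls off the work surface, if the arm or the gripper's body presses on something with over 40 N, if the wrist force passes 120 N, or if a joint passes its speed limit or range.

## Robot

A 6-joint arm with a two-finger parallel gripper is mounted at the origin on the work surface. World frame = base frame: x ahead of the robot, y to its left, z up, the work surface at z = 0. Lengths are in m, angles in rad, forces in N, time in s.
With the tool pointing down it reaches from about 0.25 to 0.775 m from the base axis. Payload 4 kg.
Tool frame: the origin (TCP) lies midway between the tips of the shut fingers; the grasp point (between the pads) lies 19 mm behind it; z points along the fingers, y is the line along which they close (so a half turn about z gives the same grasp; the last joint's range is limited). The gripper opens to 94 mm and grips with 3 to 60 N. Pads are 16 mm wide; open, the fingers measure 119 mm over their backs; the gripper's body (75 mm by 177 mm) begins 78 mm behind the grasp point.
Start: joints at [-1.216, 0.087, 1.371, -0, 1.684, -0.103], TCP at [0.243, -0.493, 0.206] pointing down, gripper open.
Joint ranges: [-3.1, 3.1], [-0.76, 2.03], [0.27, 2.55], [-1.08, 4.22], [0.17, 2.65], [-2.57, 2.57]. Speed limits (rad/s): [2.79, 2.79, 3.14, 3.14, 3.14, 3.14].

## Interface

Orientations are given as [roll, pitch, yaw] about the fixed x, y, z axes, in that order (R = Rz(yaw) Ry(pitch) Rx(roll)).
In Python, from bench import get_obs, snapshot, close_job gives the robot as it stands. The module is installed in compiled form; this text tells all that it offers.
- The arm moves only by the tool drive_tool, never from a script. Its argument "commands" is a list of rows, each a list of 6 numbers: the shift along the tool's x, y, z in units of 0.04 m (1.0 is 0.04 m), then the turn, a rotation vector about the tool's x, y, z in units of 0.1 rad (1.0 is 0.1 rad). In form: [[dx, dy, dz, wx, wy, wz], ...]. A call has 1 to 20 rows; each row shifts and turns the commanded pose from where the row before left it, along the tool's axes as they then stand; what a row does not reach is not made up. A row lasts 1/8 s, in which the tool goes at most 62.5 mm and 10.7 degrees, less where a joint would pass 70% of its speed; a pose out of reach is approached as far as the arm can. A call with a number of a shift or a turn outside -1 to 1 is refused whole. A call with a gripper value outside its range is refused whole. "gripper" is the closure, from 0 (fully open) to 1 (shut), set as the call begins (left out, the last holds). The fingers move at their own pace and stop on an object; the grip force is fixed at half the most. Time passes only in rows, so rows that do not move let the fingers close. It gives the time, the measured TCP pose, the force, the opening and the grip force at its end, in the units of the state.
- get_obs(): the state, without advancing time (a new reading comes with each control period).
- snapshot(name): name is "side" or "top" or "wrist"; returns a dict with "image" (480x640x3 uint8, blue, green, red), "range_z" (480x640 float32, m along the optical axis (not along the pixel's ray), 0 where there is no reading), "fx", "fy", "cx", "cy" (pixels), "rvec" (rotation vector, rad) and "tvec" (3), from world to camera coordinates, as OpenCV has them. Camera axes: x right, y down, z forward; pixel columns grow to the right and rows downward; lengths in m; the calibration is good to about 2 mm. A picture is of the moment at which its call begins.
- close_job(): hands the job in; it is judged then, once.
The state is a dict: "time": time; "joint_positions": joint angles; "qvel": joint speeds; "joint_torque": joint torques, N m; "tool_pos": TCP position; "ee_rot": TCP orientation; "wrist_force": force on the tool from outside, world axes, zero at the start; "wrist_torque": the same for the moment, N m; "width": finger opening in m; "finger_force": force on a finger pad.
Only numpy, scipy, OpenCV 4.12 (cv2) and the standard library are available. Lean on these libraries where they do the work, as an engineer would, in place of code of your own. Each camera call takes 0.05 s, during which the arm holds its last target. There are 200 camera calls.

## Working session

There is one attempt and no reset: what is moved stays moved. The work goes in short steps, Python scripts to look and compute and a tool call to move; the robot and the scene stay as the last step left them, time stands still between calls to the robot, and variables do not carry over. Pictures are saved under pics/ and viewed, at most 10 in all, crops included, and the job is handed in when it is done.

Besides the shell and the picture viewer there is one more tool, called after ">>>" as name(argument=value, ...), one argument or row to a line, values as JSON. drive_tool: Moves the arm, as the interface text tells. Its arguments: {"type":"object","properties":{"commands":{"type":"array"},"gripper":{"type":"number"}},"required":["commands"]}

```bash
mkdir -p pics; cat > h.py <<'E'
import numpy as np, cv2, pickle
from bench import get_obs, snapshot, close_job
def take(n,f):
    s=snapshot(n); pickle.dump(s,open(f'pics/{f}.pkl','wb')); cv2.imwrite(f'pics/{f}.png',s['image']); return s
def load(f): return pickle.load(open(f'pics/{f}.pkl','rb'))
def cloud(s):
    z=s['range_z'].astype(float); v,u=np.mgrid[:480,:640]
    p=np.stack([(u-s['cx'])/s['fx']*z,(v-s['cy'])/s['fy']*z,z],-1)
    R=cv2.Rodrigues(np.array(s['rvec'],float))[0]
    w=(p-np.array(s['tvec']).ravel())@R; w[z==0]=np.nan; return w
E
python3 - <<'E'
from h import *
take('top','t0'); take('side','s0'); print(get_obs())
E
```

```text
{'time': 0.1, 'joint_positions': array([-1.21609279e+00,  8.78835181e-02,  1.37204671e+00, -5.15226579e-06,
        1.68361277e+00, -1.03094713e-01]), 'qvel': array([-0.00074192, -0.00258696, -0.00377988, -0.00022629,  0.00025324,
       -0.00049323]), 'joint_torque': array([ 3.61659237e-03, -3.41249514e+01, -3.03302836e+01,  7.20146787e-02,
        3.03614675e-02, -1.05228185e-04]), 'tool_pos': array([ 0.24291518, -0.49291472,  0.20444852]), 'ee_rot': array([-3.13965213e+00, -1.95621037e-04,  4.57797487e-01]), 'wrist_force': array([-0.04060172, -0.62843145, -0.48592172]), 'wrist_torque': array([-2.39393349e-02,  2.91201346e-05,  1.26280896e-02]), 'finger_force': 0.0, 'width': 0.09363485205647863}
```

View pics/t0.png

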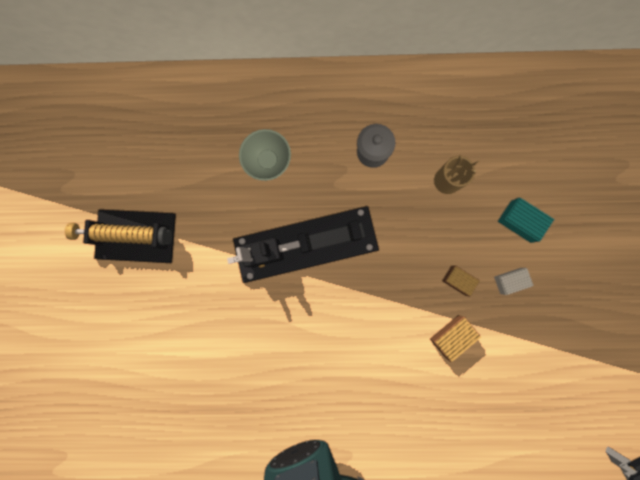

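View pics/s0.png

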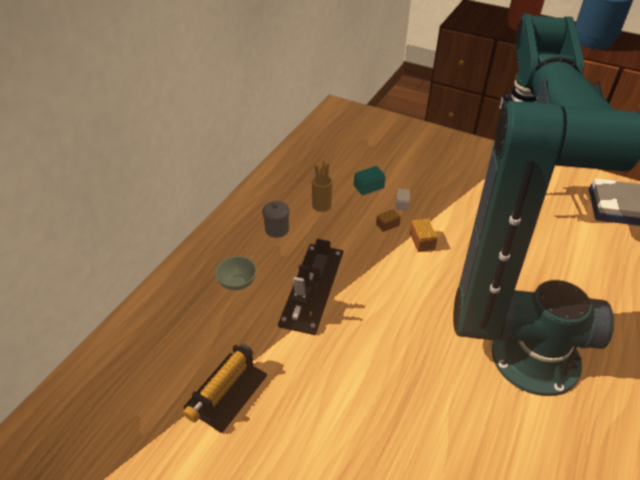

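The top view shows the clamp centred near (305,245) with its trigger end to the left. The pieces are a ribbed wooden block at (456,340), a small brown one at (462,280), a turquoise one at (526,220) and a white one at (515,281). I'll measure them and enlarge the picture.

```bash
python3 - <<'E'
from h import *
s=load('t0'); w=cloud(s)
for n,(u0,u1,v0,v1) in dict(big=(425,487,308,368),small=(440,484,260,300),turq=(495,558,192,248),white=(494,538,264,298)).items():
    r=w[v0:v1,u0:u1].reshape(-1,3); r=r[~np.isnan(r[:,0])]
    print(n,'zmax',np.percentile(r[:,2],99.5), 'table',np.percentile(r[:,2],10))
    zt=np.percentile(r[:,2],97); t=r[(r[:,2]>zt-0.008)]
    (c,sz,a)=cv2.minAreaRect(t[:,:2].astype(np.float32)*1000); print(len(t),zt,c,sz,a)
A=cv2.resize(s['image'][190:370,420:570],None,fx=3.3,fy=3.3,interpolation=3)
B=cv2.resize(s['image'][195:295,220:390],None,fx=2.0,fy=2.0,interpolation=3)
B=cv2.convertScaleAbs(B,alpha=2.0)
o=np.zeros((600,800,3),np.uint8); o[:A.shape[0],:A.shape[1]]=A[:600,:800]
cv2.imwrite('pics/a.png',o[:, :500]); 
B=cv2.resize(s['image'][195:295,220:390],None,fx=4.7,fy=4.7,interpolation=3); cv2.imwrite('pics/b.png',cv2.convertScaleAbs(B,alpha=2))
# clamp
r=w[200:290,220:390].reshape(-1,3)
b=r[(r[:,2]>0.008)&(r[:,2]<0.017)]; print('base',cv2.minAreaRect(b[:,:2].astype(np.float32)*1000))
for lo,hi in((.025,.035),(.065,.08),(.085,.105),(.15,.17)):
    b=r[(r[:,2]>lo)&(r[:,2]<hi)]; print(lo,len(b),b.mean(0),cv2.minAreaRect(b[:,:2].astype(np.float32)*1000))
E
```

```text
big zmax 0.057121404112038664 table -0.0017926989514770268
957 0.05546203911792192 (384.7790832519531, -244.5917205810547) (50.28486633300781, 78.91203308105469) 38.591957092285156
small zmax 0.043067567351082046 table -0.00205720769990081
528 0.041290076637525916 (500.7845458984375, -261.049072265625) (58.59442138671875, 39.46968078613281) 56.411800384521484
turq zmax 0.059394533194595575 table -0.001817684552784209
1006 0.057793088833441246 (624.0648193359375, -396.27825927734375) (82.90264892578125, 53.22190475463867) 55.580787658691406
white zmax 0.04324158440674371 table -0.0016727992640133557
527 0.04159641004683937 (498.1489562988281, -369.2676696777344) (39.09063720703125, 58.894432067871094) 17.613670349121094
base ((581.8046264648438, 60.845947265625), (100.01166534423828, 299.8716735839844), 12.81509017944336)
0.025 629 [0.59343324 0.00733748 0.02974878] ((580.7242431640625, 54.423187255859375), (36.831153869628906, 238.6519317626953), 14.011518478393555)
0.065 581 [0.58273012 0.05359747 0.07121182] ((575.977783203125, 80.75824737548828), (40.05224609375, 273.5825500488281), 13.840109825134277)
0.085 603 [0.56166386 0.1420248  0.09444479] ((562.5416870117188, 145.86917114257812), (44.33183288574219, 73.1431884765625), 12.552267074584961)
0.15 162 [0.56098441 0.15122581 0.15991732] ((561.012451171875, 151.0832061767578), (24.995960235595703, 52.316165924072266), 12.669251441955566)
```

View pics/a.png

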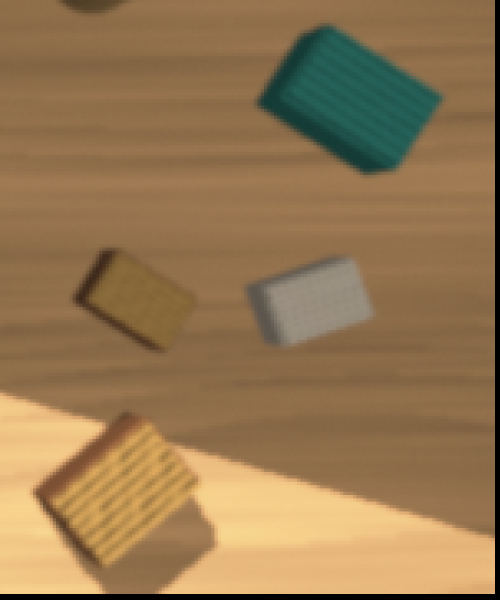

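View pics/b.png

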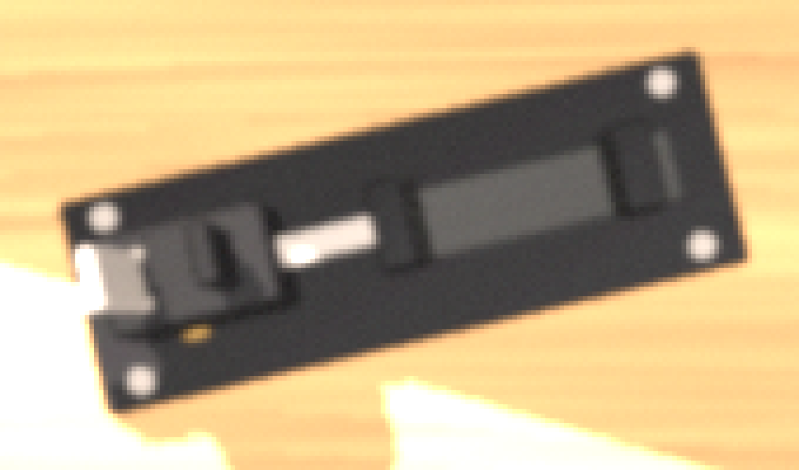

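The enlarged crops settle it: the piece at (462,280) is the small wooden one, 40x60x40 mm, and its colour-mate at (456,340) is larger, so it's a decoy. The clamp's trigger end is at +y, and the fixed jaw is at the right. Next I'll get the clamp's profile along its bar.

```bash
python3 - <<'E'
from h import *
w=cloud(load('t0')); a=np.deg2rad(12.8); o=np.array([.5818,.0608])
r=w[195:295,220:390].reshape(-1,3); r=r[~np.isnan(r[:,0])]
d=r[:,:2]-o; x=d@[np.cos(a),np.sin(a)]; y=d@[-np.sin(a),np.cos(a)]
for lo in np.arange(-.15,.15,.004):
    m=(y>=lo)&(y<lo+.004)&(abs(x)<.012); print(f'{lo*1000:.0f}:{np.median(r[m,2])*1000:.0f}',end=' ')
print()
for lo,hi in((.025,.035),(.068,.08),(.155,.172)):
    m=(r[:,2]>lo)&(r[:,2]<hi)&(abs(x)<.03); print(lo,np.percentile(x[m],[3,97]),np.round(np.sort(y[m])[::8],3))
def tool(t,yaw):
    ob=get_obs(); print(ob['tool_pos'],ob['ee_rot'])
E
```

```text
-150:12 -146:12 -142:11 -138:11 -134:11 -130:12 -126:30 -122:29 -118:71 -114:73 -110:71 -106:72 -102:72 -98:64 -94:31 -90:30 -86:30 -82:30 -78:30 -74:30 -70:29 -66:30 -62:29 -58:30 -54:30 -50:29 -46:30 -42:29 -38:30 -34:30 -30:30 -26:30 -22:29 -18:30 -14:55 -10:64 -6:73 -2:74 2:73 6:74 10:69 14:67 18:68 22:67 26:67 30:68 34:67 38:68 42:67 46:67 50:84 54:95 58:95 62:95 66:142 70:160 74:159 78:93 82:95 86:95 90:96 94:94 98:95 102:96 106:127 110:158 114:164 118:162 122:95 126:nan 130:nan 134:69 138:69 142:69 146:68 
0.025 [-0.01483542  0.01398143] [-0.125 -0.124 -0.123 -0.121 -0.12  -0.119 -0.094 -0.093 -0.091 -0.09
 -0.089 -0.088 -0.087 -0.085 -0.084 -0.083 -0.082 -0.081 -0.08  -0.078
 -0.077 -0.076 -0.075 -0.074 -0.073 -0.071 -0.07  -0.069 -0.068 -0.067
 -0.066 -0.065 -0.063 -0.062 -0.061 -0.06  -0.059 -0.057 -0.056 -0.055
 -0.054 -0.053 -0.052 -0.05  -0.049 -0.048 -0.047 -0.046 -0.045 -0.044
 -0.042 -0.041 -0.04  -0.039 -0.038 -0.037 -0.036 -0.035 -0.033 -0.032
 -0.031 -0.03  -0.029 -0.028 -0.027 -0.025 -0.024 -0.023 -0.022 -0.021
 -0.02  -0.018 -0.017 -0.016 -0.015 -0.014 -0.012  0.051  0.099]
0.068 [-0.01875004  0.01715062] [-0.116 -0.115 -0.114 -0.113 -0.112 -0.111 -0.111 -0.11  -0.109 -0.108
 -0.107 -0.106 -0.105 -0.105 -0.104 -0.103 -0.102 -0.101 -0.1   -0.099
 -0.099 -0.007 -0.006 -0.005 -0.004 -0.003 -0.002 -0.002 -0.001 -0.
  0.001  0.002  0.002  0.003  0.004  0.005  0.006  0.007  0.008  0.009
  0.01   0.013  0.017  0.021  0.024  0.028  0.03   0.034  0.036  0.039
  0.042  0.046  0.05   0.051  0.056  0.107  0.138  0.14   0.143  0.145
  0.149  0.152  0.155  0.158]
0.155 [-0.0117855   0.01156097] [0.066 0.068 0.069 0.07  0.071 0.072 0.073 0.074 0.075 0.076 0.111 0.112
 0.113 0.113 0.114 0.115 0.117 0.118 0.119]
  return _methods._mean(a, axis=axis, dtype=dtype,
  ret = ret.dtype.type(ret / rcount)
```

>>> drive_tool(
  commands=[
    [0.835,-0.235,0,0,0,0],
    [0.835,-0.235,0,0,0,0],
    [0.835,-0.235,0,0,0,0],
    [0.835,-0.235,0,0,0,0],
    [0.835,-0.235,0,0,0,0],
    [0.835,-0.235,0,0,0,0],
    [0.835,-0.235,0,0,0,0],
    [0.835,-0.235,0,0,0,0],
    [0.835,-0.235,0,0,0,0],
    [0.835,-0.235,0,0,0,0],
    [0,0,0.35,0,0,-0.877],
    [0,0,0.35,0,0,-0.877],
    [0,0,0.35,0,0,-0.877],
    [0,0,0.35,0,0,-0.877],
    [0,0,0.35,0,0,-0.877],
    [0,0,0.35,0,0,-0.877],
    [0,0,0,0,0,0],
  ],
  gripper=0,
)

```text
time: 2.22
tool_pos: [0.5, -0.2607, 0.1195]
ee_rot: [-3.137, 0.0, 0.983]
wrist_force: [0.5, -0.7, -0.2]
width: 0.094
finger_force: 0.0
```

```bash
python3 - <<'E'
from h import *
s=take('wrist','w1'); w=cloud(s); r=w.reshape(-1,3)
m=(abs(r[:,2]-.04)<.006)&(np.hypot(r[:,0]-.5008,r[:,1]+.261)<.05); t=r[m]
print(len(t),np.median(t[:,2]),cv2.minAreaRect(t[:,:2].astype(np.float32)*1000))
E
```

```text
2868 0.037714833823909194 ((502.0015869140625, -264.01715087890625), (57.558509826660156, 37.7188720703125), 57.71473693847656)
```

View pics/w1.png

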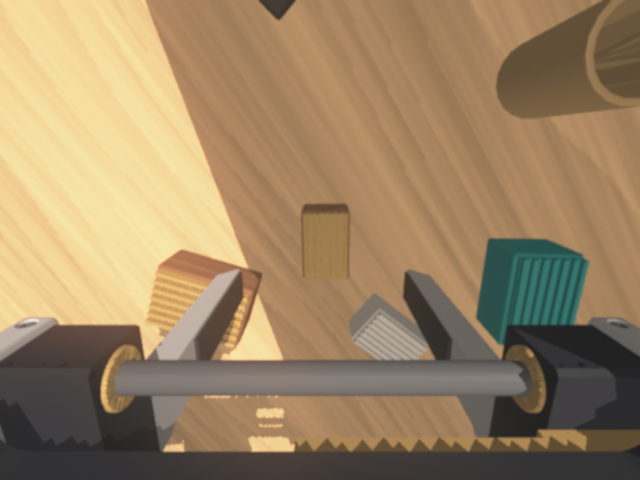

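The wrist view shows the small wooden block at (325,240), square and centred between the open fingers. Lowering and gripping.

>>> drive_tool(
  commands=[
    [0,0.04,0.5,0,0,0],
    [0,0,0.5,0,0,0],
    [0,0,0.5,0,0,0],
    [0,0,0.5,0,0,0],
    [0,0,0.4,0,0,0],
    [0,0,0.32,0,0,0],
    [0,0,0,0,0,0],
  ],
)

```text
time: 3.15
tool_pos: [0.5019, -0.262, 0.0117]
ee_rot: [-3.14, 0.0, 0.984]
wrist_force: [-0.3, 0.2, -0.1]
width: 0.0939
finger_force: 0.0
```

>>> drive_tool(
  commands=[
    [0,0,0,0,0,0],
    [0,0,0,0,0,0],
    [0,0,0,0,0,0],
    [0,0,0,0,0,0],
    [0,0,0,0,0,0],
    [0,0,0,0,0,0],
  ],
  gripper=1,
)

```text
time: 3.9
tool_pos: [0.5022, -0.2621, 0.0127]
ee_rot: [-3.141, -0.0, 0.984]
wrist_force: [-0.7, 0.5, 0.6]
width: 0.0401
finger_force: 30.0
```

>>> drive_tool(
  commands=[
    [0,0,-0.5,0,0,0],
    [0,0,-0.9,0,0,0],
    [0,0,-0.9,0,0,0],
    [0.86,-0.23,-0.9,0,0,0],
    [0.86,-0.23,0,0,0,0],
    [0.86,-0.23,0,0,0,0],
    [0.86,-0.23,0,0,0,0],
    [0.86,-0.23,0,0,0,0],
    [0.86,-0.23,0,0,0,0],
    [0.86,-0.23,0,0,0,0],
    [0.86,-0.23,0,0,0,0],
    [0,0,0,0,0,-1.0],
    [0,0,0,0,0,-1.0],
    [0,0,0,0,0,-1.0],
    [0,0,0,0,0,-1.0],
    [0,0,0,0,0,-1.0],
    [0,0,0,0,0,-1.0],
    [0,0,0,0,0,-1.0],
    [0,0,0,0,0,-1.0],
    [0,0,0,0,0,-0.1],
  ],
)

```text
time: 6.4
tool_pos: [0.593, 0.0076, 0.1396]
ee_rot: [-3.14, -0.0, 1.793]
wrist_force: [0.2, 0.1, -2.1]
width: 0.0397
finger_force: 30.0
```

```bash
python3 - <<'E'
from h import *
ob=get_obs(); print(ob['tool_pos'],ob['ee_rot'],ob['wrist_force'])
s=take('wrist','w2'); w=cloud(s)
a=np.deg2rad(12.8); o=np.array([.5818,.0608])
r=w.reshape(-1,3); r=r[~np.isnan(r[:,0])]
d=r[:,:2]-o; x=d@[np.cos(a),np.sin(a)]; y=d@[-np.sin(a),np.cos(a)]
for n,lo,hi,y0,y1 in(('bed',.026,.034,-.1,-.01),('jaws',.066,.08,-.13,.02),('block',.12,.2,-.12,.0)):
    m=(r[:,2]>lo)&(r[:,2]<hi)&(abs(x)<.035)&(y>y0)&(y<y1)
    if m.sum()>20: print(n,m.sum(),np.percentile(x[m],[2,98]),np.percentile(y[m],[2,98]),np.median(r[m,2]),cv2.minAreaRect(np.c_[x,y][m].astype(np.float32)*1000), np.histogram(y[m],12))
E
```

```text
[0.59304693 0.0076315  0.13962418] [-3.13982171e+00 -4.81665014e-04  1.79334833e+00] [ 0.23096308  0.07607465 -2.1208091 ]
bed 1281 [-0.01459132  0.01443624] [-0.05339096 -0.02013672] 0.02938025794646022 ((-0.21531105041503906, -36.88182067871094), (29.68369483947754, 34.13136291503906), 0.4873886704444885) (array([102, 101, 102, 110, 105, 115, 102, 102, 103, 115, 115, 109]), array([-0.05385065, -0.05101094, -0.04817123, -0.04533152, -0.0424918 ,
       -0.03965209, -0.03681238, -0.03397267, -0.03113295, -0.02829324,
       -0.02545353, -0.02261382, -0.0197741 ]))
jaws 1423 [-0.01792191  0.01792686] [-0.00852783  0.01861609] 0.07295702207420551 ((-0.024007797241210938, 3.093167304992676), (32.484439849853516, 37.92362976074219), 89.97240447998047) (array([  3,  78, 174, 207, 204, 162, 201, 139,  64,  64,  63,  64]), array([-0.0131507 , -0.01044351, -0.00773632, -0.00502913, -0.00232194,
        0.00038524,  0.00309243,  0.00579962,  0.00850681,  0.011214  ,
        0.01392119,  0.01662837,  0.01933556]))
block 12603 [-0.02940874  0.02974205] [-0.083723   -0.02772571] 0.16493780260149968 ((0.23451805114746094, -56.99946594238281), (64.88250732421875, 59.52811050415039), 0.6101818680763245) (array([ 452,  598,  611,  612,  699,  892,  914, 1173, 3165,  724,  726,
       2037]), array([-0.08696856, -0.08200215, -0.07703575, -0.07206934, -0.06710294,
       -0.06213653, -0.05717013, -0.05220372, -0.04723731, -0.04227091,
       -0.0373045 , -0.0323381 , -0.02737169]))
```

View pics/w2.png

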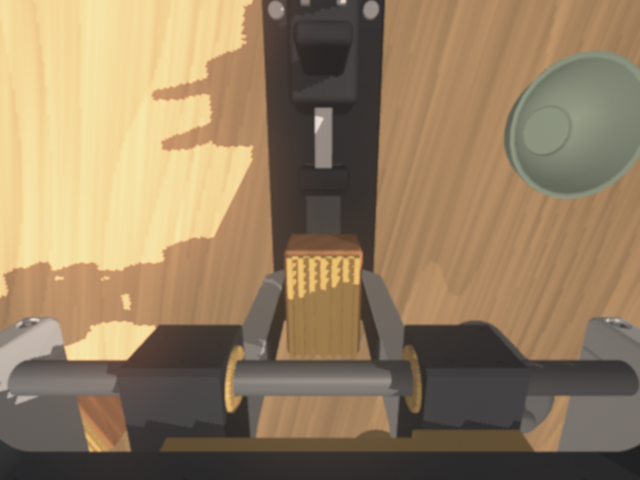

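The wrist view shows the block held square over the bed, with the sliding jaw at (322,180) clear ahead of it. Lowering.

>>> drive_tool(
  commands=[
    [0.07,0.02,0.5,0,0,0],
    [0,0,0.5,0,0,0],
    [0,0,0.5,0,0,0],
    [0,0,0.4,0,0,0],
    [0,0,0.25,0,0,0],
    [0,0,0.15,0,0,0],
    [0,0,0.08,0,0,0],
    [0,0,0.02,0,0,0],
    [0,0,0,0,0,0],
  ],
)

```text
time: 7.58
tool_pos: [0.5941, 0.0104, 0.0452]
ee_rot: [3.141, 0.0, 1.794]
wrist_force: [0.4, -0.7, -2.9]
width: 0.0397
finger_force: 30.0
```

>>> drive_tool(
  commands=[
    [0,0,0.03,0,0,0],
    [0,0,0.02,0,0,0],
    [0,0,0,0,0,0],
  ],
)

```text
time: 7.95
tool_pos: [0.5938, 0.0105, 0.0427]
ee_rot: [3.141, 0.0, 1.794]
wrist_force: [-0.7, -0.1, -2.5]
width: 0.0398
finger_force: 30.0
```

>>> drive_tool(
  commands=[
    [0,0,0.02,0,0,0],
    [0,0,0,0,0,0],
  ],
)

```text
time: 8.2
tool_pos: [0.5938, 0.0105, 0.0427]
ee_rot: [3.141, 0.0, 1.794]
wrist_force: [-2.6, -0.8, 3.0]
width: 0.0401
finger_force: 30.0
```

>>> drive_tool(
  commands=[
    [0,0,0,0,0,0],
    [0,0,0,0,0,0],
    [0,0,0,0,0,0],
    [0,0,0,0,0,0],
    [0,0,-0.4,0,0,0],
    [0,0,-0.9,0,0,0],
    [0,0,-1,0,0,0],
    [0,0,-1,0,0,0],
    [0,0,-1,0,0,0],
    [0,0,0,0,0,0],
  ],
  gripper=0,
)

```text
time: 9.45
tool_pos: [0.596, 0.0104, 0.2201]
ee_rot: [3.131, 0.003, 1.794]
wrist_force: [-0.3, -0.1, 0.2]
width: 0.0937
finger_force: 0.0
```

```bash
cat > m.py <<'E'
from h import *
import sys
def prof(cam,f):
    s=take(cam,f); r=cloud(s).reshape(-1,3); r=r[~np.isnan(r[:,0])]
    a=np.deg2rad(12.8); o=np.array([.5818,.0608]); d=r[:,:2]-o; x=d@[np.cos(a),np.sin(a)]; y=d@[-np.sin(a),np.cos(a)]
    for n,z0,z1,y0,y1 in(('jaw',.0715,.08,-.09,.02),('block',.0655,.0715,-.098,-.02),('lever',.155,.17,.08,.13),('grip',.152,.17,.05,.08)):
        m=(r[:,2]>z0)&(r[:,2]<z1)&(abs(x)<.022)&(y>y0)&(y<y1)
        if m.sum()>5: print(n,m.sum(),np.percentile(x[m],[2,98]).round(4),np.percentile(y[m],[3,97]).round(4),np.median(r[m,2]).round(4),cv2.minAreaRect(np.c_[x,y][m].astype(np.float32)*1000))
if __name__=='__main__': prof(sys.argv[1],sys.argv[2])
E
python3 m.py wrist w3; python3 m.py top t3
```

```text
jaw 634 [-0.0178  0.018 ] [-0.0084  0.0068] 0.0732 ((-0.33269309997558594, -27.06689453125), (36.997802734375, 67.84138488769531), 0.027573488652706146)
block 1763 [-0.0158  0.0187] [-0.0812 -0.0285] 0.0681 ((1.2035045623779297, -62.383155822753906), (71.04849243164062, 36.86424255371094), 89.01773834228516)
lever 350 [-0.0119  0.012 ] [0.1084 0.1108] 0.16 ((0.013300895690917969, 109.49945068359375), (3.732753038406372, 25.43848419189453), 89.05105590820312)
grip 667 [-0.0121  0.0118] [0.0645 0.0743] 0.1588 ((-0.14199447631835938, 69.40730285644531), (25.50809097290039, 10.78882122039795), 1.437804102897644)
jaw 97 [-0.0181  0.0106] [-0.0035  0.0155] 0.0737 ((-3.6590490341186523, 7.125233173370361), (30.384199142456055, 22.439847946166992), 0.5724586248397827)
lever 70 [-0.0122  0.0122] [0.111  0.1187] 0.1629 ((0.10513019561767578, 114.49191284179688), (24.84477424621582, 9.004465103149414), 0.9789680242538452)
```

Block is free on the bed, with gaps to both jaws. Moving the shut fingers behind the lever.

>>> drive_tool(
  commands=[
    [0.8,0,0,0,0,0],
    [0.8,0,0,0,0,0],
    [0.8,0,0,0,0,0],
    [0.8,0,0,0,0,0],
    [0.8,-0.04,0,0,0,0],
    [0.8,-0.03,0,0,0,0],
    [0.26,0,0.4,0,0,0],
    [0,0,0.6,0,0,0],
    [0,0,0.6,0,0,0],
    [0,0,0.4,0,0,0],
    [0,0,0,0,0,0],
  ],
  gripper=1,
)

```text
time: 10.92
tool_pos: [0.5449, 0.2063, 0.1309]
ee_rot: [-3.136, 0.001, 1.793]
wrist_force: [0.4, -0.3, -0.0]
width: 0.0005
finger_force: 0.0
```

>>> drive_tool(
  commands=[
    [-0.2,0.09,-0.22,0,0,0],
    [-0.25,0,0,0,0,0],
    [-0.09,0,0,0,0,0],
    [-0.09,0,0,0,0,0],
    [-0.09,0,0,0,0,0],
    [-0.09,0,0,0,0,0],
    [0,0,0,0,0,0],
  ],
)

```text
time: 11.8
tool_pos: [0.5566, 0.1809, 0.1446]
ee_rot: [3.138, -0.008, 1.797]
wrist_force: [-2.2, 10.5, 4.9]
width: 0.0007
finger_force: 5.1
```

>>> drive_tool(
  commands=[
    [-0.09,0,0,0,0,0],
    [-0.09,0,0,0,0,0],
    [-0.09,0,0,0,0,0],
    [-0.09,0,0,0,0,0],
    [-0.09,0,0,0,0,0],
    [0,0,0,0,0,0],
  ],
)

```text
time: 12.55
tool_pos: [0.5605, 0.164, 0.1453]
ee_rot: [3.138, -0.009, 1.797]
wrist_force: [-3.7, 11.7, 7.0]
width: 0.0003
finger_force: 5.8
```

>>> drive_tool(
  commands=[
    [-0.09,0,0,0,0,0],
    [-0.09,0,0,0,0,0],
    [-0.06,0,0,0,0,0],
    [0,0,0,0,0,0],
  ],
)

```text
time: 13.05
tool_pos: [0.5621, 0.1567, 0.1449]
ee_rot: [3.138, -0.013, 1.798]
wrist_force: [-3.8, 15.5, 7.2]
width: 0.0004
finger_force: 8.0
```

```bash
python3 m.py top t4; python3 m.py wrist w4
```

```text
jaw 186 [-0.0181  0.0176] [-0.0721  0.0068] 0.0733 ((0.027194976806640625, -30.810169219970703), (37.05256271362305, 99.43374633789062), 0.6471123099327087)
block 428 [-0.0163  0.0187] [-0.0809 -0.0253] 0.068 ((1.6849250793457031, -59.2859992980957), (38.926639556884766, 77.3130874633789), 1.6568001508712769)
grip 75 [-0.0123  0.0115] [0.0668 0.0755] 0.1592 ((-0.2560882568359375, 71.33560180664062), (9.152365684509277, 25.30363655090332), 89.87423706054688)
block 273 [-0.0003  0.0082] [-0.0821 -0.0467] 0.0688 ((3.8606667518615723, -63.47254180908203), (8.566519737243652, 39.110877990722656), 0.4276336431503296)
lever 525 [-0.0088  0.0145] [0.1043 0.1065] 0.1631 ((2.8212718963623047, 105.29380798339844), (24.432985305786133, 2.961798667907715), 1.1148358583450317)
grip 8 [0.0027 0.0033] [0.0651 0.0684] 0.1594 ((3.012847900390625, 66.70724487304688), (0.5696168541908264, 3.4135515689849854), 0.47000962495803833)
```

The first squeeze moved the jaw about 9 mm, with the lever at its stop at about 16 N. Releasing, then the second stroke.

>>> drive_tool(
  commands=[
    [0.3,0,0,0,0,0],
    [0.3,0,0,0,0,0],
    [0.35,0,0,0,0,0],
    [0,0,0,0,0,0],
    [-0.1,0,0,0,0,0],
    [-0.09,0,0,0,0,0],
    [-0.09,0,0,0,0,0],
    [-0.09,0,0,0,0,0],
    [-0.09,0,0,0,0,0],
    [-0.09,0,0,0,0,0],
    [-0.09,0,0,0,0,0],
    [-0.09,0,0,0,0,0],
    [0,0,0,0,0,0],
  ],
)

```text
time: 14.78
tool_pos: [0.5596, 0.1623, 0.1433]
ee_rot: [-3.141, -0.01, 1.796]
wrist_force: [-4.7, 11.5, 3.5]
width: 0.0007
finger_force: 6.3
```

>>> drive_tool(
  commands=[
    [-0.09,0,0,0,0,0],
    [-0.08,0,0,0,0,0],
    [-0.05,0,0,0,0,0],
    [0,0,0,0,0,0],
  ],
)

```text
time: 15.28
tool_pos: [0.5609, 0.1566, 0.143]
ee_rot: [-3.141, -0.015, 1.798]
wrist_force: [-5.6, 17.6, 2.5]
width: 0.0006
finger_force: 9.1
```

```bash
python3 m.py top t5; python3 -c "
import pickle,cv2,numpy as np
A=[cv2.resize(pickle.load(open(f'pics/{f}.pkl','rb'))['image'][200:290,225:385],None,fx=4.4,fy=3.3,interpolation=3) for f in('t4','t5')]
cv2.imwrite('pics/c.png',cv2.convertScaleAbs(np.vstack(A),alpha=1.8))"
```

```text
jaw 187 [-0.0174  0.0182] [-0.0821  0.0091] 0.0731 ((0.04302978515625, -35.1917610168457), (108.11568450927734, 37.61349105834961), 89.80625915527344)
block 439 [-0.0163  0.0183] [-0.0904 -0.0303] 0.0683 ((0.6845111846923828, -58.90724182128906), (76.93041229248047, 39.08992385864258), 89.82159423828125)
grip 72 [-0.0124  0.0116] [0.0666 0.0751] 0.1593 ((-0.2857637405395508, 70.73210906982422), (8.830063819885254, 24.991899490356445), 89.94002532958984)
```

View pics/c.png

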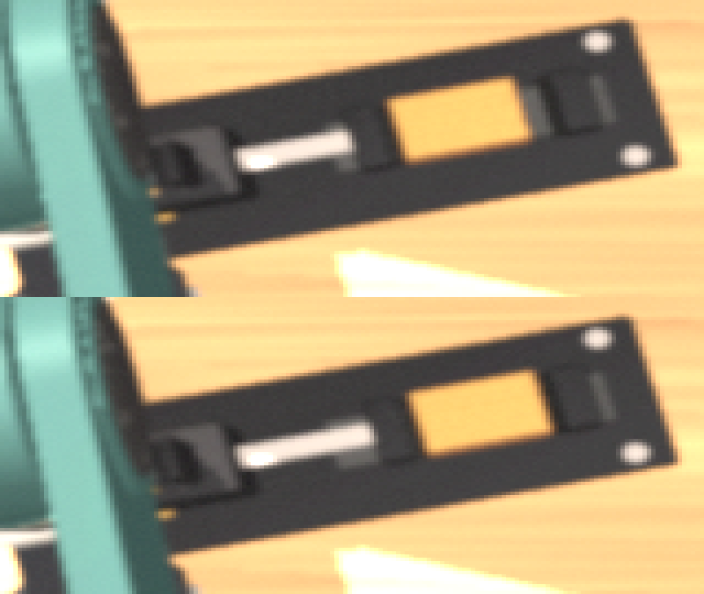

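Top frame is after stroke 1, with the jaw just short of the block. In the bottom frame, after stroke 2, the block has been pushed almost to the fixed jaw (gap near (550,400)). The third stroke goes in small steps, watching the force.

>>> drive_tool(
  commands=[
    [0.3,0,0,0,0,0],
    [0.3,0,0,0,0,0],
    [0.35,0,0,0,0,0],
    [0,0,0,0,0,0],
    [-0.1,0,0,0,0,0],
    [-0.09,0,0,0,0,0],
    [-0.09,0,0,0,0,0],
    [-0.09,0,0,0,0,0],
    [0,0,0,0,0,0],
  ],
)

```text
time: 16.45
tool_pos: [0.5571, 0.176, 0.1435]
ee_rot: [3.141, -0.009, 1.796]
wrist_force: [-3.5, 11.3, 2.1]
width: 0.0001
finger_force: 5.9
```

>>> drive_tool(
  commands=[
    [-0.08,0,0,0,0,0],
    [0,0,0,0,0,0],
  ],
)

```text
time: 16.7
tool_pos: [0.5575, 0.1738, 0.1436]
ee_rot: [3.141, -0.01, 1.796]
wrist_force: [-4.4, 13.6, 2.5]
width: 0.0006
finger_force: 6.8
```

>>> drive_tool(
  commands=[
    [-0.06,0,0,0,0,0],
    [0,0,0,0,0,0],
  ],
)

```text
time: 16.95
tool_pos: [0.5579, 0.1722, 0.1438]
ee_rot: [3.14, -0.012, 1.797]
wrist_force: [-5.0, 14.9, 3.1]
width: -0.0001
finger_force: 7.6
```

>>> drive_tool(
  commands=[
    [-0.06,0,0,0,0,0],
    [0,0,0,0,0,0],
  ],
)

```text
time: 17.2
tool_pos: [0.5583, 0.1705, 0.1439]
ee_rot: [3.14, -0.013, 1.797]
wrist_force: [-4.2, 16.3, 3.0]
width: 0.0002
finger_force: 8.3
```

>>> drive_tool(
  commands=[
    [-0.06,0,0,0,0,0],
    [0,0,0,0,0,0],
  ],
)

```text
time: 17.45
tool_pos: [0.5586, 0.169, 0.1439]
ee_rot: [3.14, -0.014, 1.798]
wrist_force: [-5.4, 17.9, 4.1]
width: 0.0005
finger_force: 9.1
```

>>> drive_tool(
  commands=[
    [-0.05,0,0,0,0,0],
    [0,0,0,0,0,0],
  ],
)

```text
time: 17.7
tool_pos: [0.5588, 0.168, 0.144]
ee_rot: [3.14, -0.016, 1.798]
wrist_force: [-5.5, 19.3, 4.7]
width: 0.0006
finger_force: 10.0
```

>>> drive_tool(
  commands=[
    [-0.05,0,0,0,0,0],
    [0,0,0,0,0,0],
  ],
)

```text
time: 17.95
tool_pos: [0.5591, 0.1669, 0.144]
ee_rot: [3.14, -0.018, 1.799]
wrist_force: [-5.7, 20.9, 4.6]
width: 0.0006
finger_force: 10.8
```

>>> drive_tool(
  commands=[
    [-0.04,0,0,0,0,0],
    [0,0,0,0,0,0],
    [0,0,0,0,0,0],
  ],
)

```text
time: 18.32
tool_pos: [0.5593, 0.1659, 0.144]
ee_rot: [3.14, -0.019, 1.799]
wrist_force: [-6.2, 21.2, 4.6]
width: 0.0006
finger_force: 11.4
```

Stopped at about 22 N along the bar, short of the stop. Releasing, then one check press.

>>> drive_tool(
  commands=[
    [0.3,0,0,0,0,0],
    [0.3,0,0,0,0,0],
    [0.32,0,0,0,0,0],
    [0,0,0,0,0,0],
    [0,0,0,0,0,0],
    [0,0,0,0,0,0],
    [-0.1,0,0,0,0,0],
    [-0.09,0,0,0,0,0],
    [-0.09,0,0,0,0,0],
    [-0.09,0,0,0,0,0],
    [0,0,0,0,0,0],
  ],
)

```text
time: 19.7
tool_pos: [0.5567, 0.178, 0.1432]
ee_rot: [3.141, -0.0, 1.794]
wrist_force: [-1.0, 3.5, 1.6]
width: 0.0006
finger_force: 1.5
```

>>> drive_tool(
  commands=[
    [-0.08,0,0,0,0,0],
    [0,0,0,0,0,0],
  ],
)

```text
time: 19.95
tool_pos: [0.5575, 0.1748, 0.1428]
ee_rot: [3.141, 0.0, 1.794]
wrist_force: [-0.7, 2.9, 2.5]
width: 0.0003
finger_force: 1.5
```

>>> drive_tool(
  commands=[
    [-0.06,0,0,0,0,0],
    [0,0,0,0,0,0],
  ],
)

```text
time: 20.2
tool_pos: [0.5578, 0.1734, 0.1428]
ee_rot: [3.141, -0.002, 1.794]
wrist_force: [-1.1, 5.7, 3.0]
width: 0.0006
finger_force: 2.7
```

>>> drive_tool(
  commands=[
    [-0.06,0,0,0,0,0],
    [0,0,0,0,0,0],
  ],
)

```text
time: 20.45
tool_pos: [0.558, 0.1725, 0.1429]
ee_rot: [3.141, -0.005, 1.795]
wrist_force: [-1.6, 8.3, 2.3]
width: 0.0007
finger_force: 4.3
```

>>> drive_tool(
  commands=[
    [-0.06,0,0,0,0,0],
    [0,0,0,0,0,0],
  ],
)

```text
time: 20.7
tool_pos: [0.5582, 0.1717, 0.143]
ee_rot: [3.141, -0.007, 1.796]
wrist_force: [-2.6, 10.5, 3.9]
width: 0.0008
finger_force: 5.9
```

>>> drive_tool(
  commands=[
    [-0.05,0,0,0,0,0],
    [0,0,0,0,0,0],
  ],
)

```text
time: 20.95
tool_pos: [0.5583, 0.171, 0.143]
ee_rot: [3.141, -0.01, 1.797]
wrist_force: [-1.6, 14.3, 3.9]
width: 0.0008
finger_force: 7.2
```

>>> drive_tool(
  commands=[
    [-0.06,0,0,0,0,0],
    [0,0,0,0,0,0],
  ],
)

```text
time: 21.2
tool_pos: [0.5586, 0.17, 0.1431]
ee_rot: [3.14, -0.012, 1.798]
wrist_force: [-3.6, 16.9, 3.7]
width: 0.0003
finger_force: 8.6
```

>>> drive_tool(
  commands=[
    [-0.06,0,0,0,0,0],
    [0,0,0,0,0,0],
  ],
)

```text
time: 21.45
tool_pos: [0.5589, 0.1687, 0.1432]
ee_rot: [3.14, -0.014, 1.798]
wrist_force: [-3.7, 18.4, 3.2]
width: 0.0006
finger_force: 9.6
```

>>> drive_tool(
  commands=[
    [-0.05,0,0,0,0,0],
    [0,0,0,0,0,0],
  ],
)

```text
time: 21.7
tool_pos: [0.5591, 0.1677, 0.1432]
ee_rot: [3.14, -0.016, 1.799]
wrist_force: [-4.7, 20.9, 4.7]
width: 0.0004
finger_force: 10.5
```

>>> drive_tool(
  commands=[
    [-0.04,0,0,0,0,0],
    [0,0,0,0,0,0],
    [0,0,0,0,0,0],
  ],
)

```text
time: 22.08
tool_pos: [0.5593, 0.1668, 0.1432]
ee_rot: [3.14, -0.017, 1.8]
wrist_force: [-4.6, 22.4, 4.9]
width: 0.0004
finger_force: 11.1
```

About 23 N and holding. Letting go and retreating.

>>> drive_tool(
  commands=[
    [0.3,0,0,0,0,0],
    [0.3,0,0,0,0,0],
    [0.4,0,0,0,0,0],
    [0.4,0,0,0,0,0],
    [0,0,-0.6,0,0,0],
    [0,0,-0.9,0,0,0],
    [0,0,-0.9,0,0,0],
    [0,0,-0.6,0,0,0],
    [-0.7,0,0,0,0,0],
    [-0.8,0,0,0,0,0],
    [-0.8,0,0,0,0,0],
    [-0.8,0,0,0,0,0],
    [-0.8,0,0,0,0,0],
    [0,0,0,0,0,0],
    [0,0,0,0,0,0],
  ],
)

```text
time: 23.95
tool_pos: [0.5831, 0.0608, 0.2624]
ee_rot: [-3.141, -0.0, 1.794]
wrist_force: [-0.8, -0.1, -0.2]
width: 0.0003
finger_force: 0.0
```

```bash
python3 m.py wrist w6;python3 m.py side s6; python3 -c "
import pickle,cv2,numpy as np
a=pickle.load(open('pics/w6.pkl','rb'))['image']; b=pickle.load(open('pics/s6.pkl','rb'))['image'][225:345,260:360]
cv2.imwrite('pics/d.png',np.hstack([cv2.resize(a,(480,360)),cv2.resize(b,(300,360),interpolation=3)]))"
```

```text
jaw 421 [-0.0182  0.0183] [-0.0324 -0.018 ] 0.0733 ((0.23505783081054688, -36.355567932128906), (37.114830017089844, 37.119171142578125), 89.8828125)
block 684 [-0.0163  0.0184] [-0.0672 -0.0385] 0.0683 ((1.1794490814208984, -46.69049072265625), (36.07606506347656, 46.169559478759766), 0.9775439500808716)
lever 399 [-0.0117  0.0118] [0.1087 0.1168] 0.1626 ((-0.043137550354003906, 112.75234985351562), (8.43616008758545, 25.468896865844727), 89.581298828125)
grip 359 [-0.0117  0.0124] [0.0649 0.0737] 0.1589 ((-0.07022857666015625, 69.27594757080078), (25.038362503051758, 8.956389427185059), 0.009617798961699009)
jaw 132 [-0.0209  0.0136] [-0.0863  0.0071] 0.0735 ((-3.1834373474121094, -34.934810638427734), (37.10572052001953, 107.661376953125), 1.0212420225143433)
block 157 [-0.0206  0.0151] [-0.0953 -0.0224] 0.0689 ((-2.4933605194091797, -59.17617416381836), (37.158363342285156, 76.30155944824219), 1.368216872215271)
lever 41 [-0.0157  0.0077] [0.11   0.1174] 0.1621 ((-4.575199127197266, 113.73432922363281), (23.83149528503418, 9.665321350097656), 9.846821784973145)
grip 53 [-0.0162  0.0079] [0.0642 0.0761] 0.1585 ((-3.7814159393310547, 70.705078125), (15.022958755493164, 24.813552856445312), 88.8725814819336)
```

View pics/d.png

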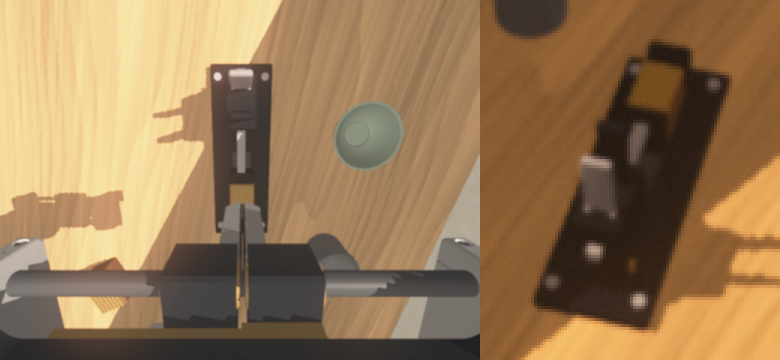

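The left view shows the block at (241,194) flush against the sliding jaw. The right view shows it at (655,88) between both jaws, with the lever upright. The robot is clear, so I'm handing in.

```bash
python3 -c "
from bench import close_job; print(close_job())"
```

```text
the job is handed in; nothing more can be done
None
```

The job is handed in: the block lies on the bed between the jaws, the last press stopped short of the hard stop at about 23 N, and the lever sprang back with the robot clear; the clamping force itself was not measured, and the hand-in gave no verdict.

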